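# Pin the plate in the fixture and hold the spring plunger down

## Task

Lock the aluminium plate in the hold-down fixture: take the collared lock pin from the wooden stand and push it through the hole in the plate into the fixture below until its collar sits on the plate, then let go of it. Then press the fixture's spring plunger down from above until the top of its cap is level with the top of the fixed post beside it, and finish while holding it there: do not let go. Leave the other tools and pieces of stock where they are.

Things in the scene. Friction and masses are not known exactly. Their poses are not given: they have to be found in the camera images.
- fixture: Grey hold-down fixture fixed to the table: base 120 x 230 x 33 mm high (x, y, z). Origin: centre of its underside; z up. In its +y half an arm (z 68 to 88 mm, from a column at +x; barrel 34 mm wide to z 108) holds the spring plunger over the plate; at the +y end stands the setting post. The pin hole is in the -y half, 100 mm from the plunger. Fences round the plate rise to z 44 mm.
- bush (a point): Mouth of the pin hole in the base's top face, at (0, -55, 33) mm in the fixture's frame. The hole is round, 14 mm wide, goes straight down through the base (33 mm), and lies 3 mm under the plate's hole.
- work_plate: Bare aluminium plate 70 x 150 x 5 mm lying loose between the fences on two 3 mm strips on the fixture's base (its underside 36 mm above the table), 0.7 mm of play each way. Origin: centre of its underside, axes as the fixture's.
- plate_hole (a point): Centre of the plate's 14 mm round through hole, on the plate's upper face (41 mm above the table).
- lock_pin: Steel pin upright in a hole of the stand, the only one with a collar. Shank 12 mm thick, 35 mm long; collar 26 mm wide, 5 mm thick; round grip 18 mm thick, 33 mm tall; 73 mm overall, 0.1 kg. Origin: shank tip, on the axis; z up towards the grip. In the stand the tip is 10 mm above the table, the collar 15 mm above the stand's top. Fully home, the tip is 27 mm below the bush mouth.
- stand: Fixed wooden stand 60 x 150 x 30 mm high; origin: centre of its underside. Three 13 mm holes, 20 mm deep, in a row along its y axis, 46 mm apart, hold the lock pin, a plain dowel and a centre punch in any order.
- plunger (a joint): How far the plunger is pressed down, m: 0 at rest, 0.020 at the bottom stop, 0.012 level with the setting post. It springs back if let go. Takes about 1.5 N at first, about 12 N at 0.012 (its sprung rubber foot meets the plate after 2 mm and adds 0.6 N/mm; the return spring 0.25 N/mm).
- cap_top (a point): Centre of the flat top of the plunger's round steel cap, 34 mm in diameter, 12 mm thick; 142 mm above the table at rest, at (0, 45) mm in the fixture's frame. It moves straight down with the plunger.
- post_top (a point): Centre of the flat top of the fixed setting post, a plain steel post 14 mm in diameter, 54 mm from the plunger's axis at (0, 99) mm in the fixture's frame; 130 mm above the table, 12 mm lower than the cap at rest.
- foot: Round rubber foot of the plunger, 30 mm in diameter, under the arm; it presses on the plate when the plunger is down. Origin: centre of its underside.
- dowel: Plain steel dowel without collar, 12 mm in diameter, 57 mm long, upright in the stand; leave it. Origin: its lower end.
- punch: Dark slim centre punch, 12 mm in diameter, 100 mm long, point down in the stand; leave it. Origin: its point.
- hammer: Hammer, 270 mm long, lying on the table; leave it.
- v_block: Grey steel V-block, 80 x 50 x 45 mm, on the table; leave it. Origin: centre of its underside.
- spare_plate: Spare aluminium plate 60 x 90 x 5 mm flat on the table; leave it. Origin: centre of its underside.
- copper_strip: Copper strip 15 x 160 x 4 mm flat on the table; leave it. Origin: centre of its underside.
Mind the look-alikes: they are no part of the job. What is shaped like the lock_pin but green or yellow is not meant.

How it is judged:
On the way, in this order (a step that is already met when the one before it is completed fails the run):
1. the lock pin is fully home through plate and fixture and let go (z of lock_pin in the frame of bush below -0.0235 m and horizontal distance between lock_pin and bush below 0.003 m and horizontal distance between lock_pin and plate_hole below 0.004 m and angle between lock_pin's own z axis and vertical below 0.08 rad and contact force between the fingers and lock_pin below 0.1 N), for 0.2 s.
2. the plunger is pressed level with the setting post (value of joint plunger between 0.009 and 0.015 m and contact force between foot and work_plate above 2.5 N), for 0.5 s.
At the end, for the whole second after the job is handed in: Lock pin home and untouched: tip over 23.5 mm below the bush mouth, within 3 mm of its axis and 4 mm of the plate hole, upright to 0.08 rad. The robot presses the plunger with over 3 N at 9 to 15 mm travel (level with the post to 3 mm), its foot bearing on the plate with over 2.5 N (all of step 1 and all of step 2 and contact force between any of the fingers, the arm and plunger above 3 N); the arm keeps its last pose, push and grip.
It fails at once if another tool in the stand was disturbed (dowel or punch moved over 30 mm) (distance of any of dowel, punch from where it was at the start of the episode above 0.03 m).
It fails at once if hammer, V-block, spare plate or copper strip was moved over 30 mm (distance of any of hammer, v_block, spare_plate, copper_strip from where it was at the start of the episode above 0.03 m).
It also fails if it takes over 51 s, if anything falls off the work surface, if the arm or the gripper's body presses on something with over 40 N, if the wrist force passes 120 N, or if a joint passes its speed limit or range.

## Robot

A 6-joint arm with a two-finger parallel gripper is mounted at the origin on the work surface. World frame = base frame: x ahead of the robot, y to its left, z up, the work surface at z = 0. Lengths are in m, angles in rad, forces in N, time in s.
With the tool pointing down it reaches from about 0.375 to 0.9 m from the base axis. Payload 3.1 kg.
Tool frame: the origin (TCP) lies midway between the tips of the shut fingers; the grasp point (between the pads) lies 19 mm behind it (manip.pinch_z is the distance from the TCP to the grasp point, in m); z points along the fingers, y is the line along which they close (so a half turn about z gives the same grasp; the last joint's range is limited). The gripper opens to 85 mm and grips with 20 to 120 N. Pads are 22 mm wide; open, the fingers measure 114 mm over their backs; the gripper's body (76 mm by 85 mm) begins 54 mm behind the grasp point. The pads swing forward as they close: fully open they stand 13 mm farther back than shut.
Start: joints at [-1.385, 0.527, 1.433, -0, 1.181, -0.178], TCP at [0.222, -0.584, 0.231] pointing down, gripper open.
Joint ranges: [-3.08, 3.08], [-0.75, 2.2], [0.22, 2.44], [-1.43, 4.57], [0, 2.65], [-2.85, 2.85]. Speed limits (rad/s): [2.79, 2.79, 3.14, 3.14, 3.14, 3.14].

## Interface

Orientations are given as a unit quaternion [x, y, z, w].
In Python, from station import manip, viewer, ticket gives the robot as it stands.
- The arm moves only by the shell command python3 -m creep 'ROWS' [FORCE]. ROWS is JSON, a list of rows, each an object with "slide": the shift along the tool's x, y, z in cm, a list of three; "angular": the turn, a rotation vector about the tool's x, y, z in rad, a list of three; "claw": the opening, from -1 (shut) to 1 (fully open). A call has 1 to 10 rows; each row shifts and turns the commanded pose from where the row before left it, along the tool's axes as they then stand; what a row does not reach is not made up. A row lasts 1/12 s, in which the tool goes at most 41.7 mm and 7.16 degrees, less where a joint would pass 70% of its speed; a pose out of reach is approached as far as the arm can. A call with a gripper value outside its range is refused whole. The fingers move at their own pace and stop on an object; FORCE is the grip in N (left out, the last holds). Time passes only in rows, so rows that do not move let the fingers close. It gives the time, the measured TCP pose, the force, the opening and the grip force at its end, in the units of the state.
- manip.sense(): the state, without advancing time (a new reading comes with each control period).
- viewer.snapshot(name): name is "scene" or "side" or "wrist"; returns the picture (480x640x3 uint8, blue, green, red); there is no depth.
- viewer.calibration(name): a dict with "fov_y" (degrees; the focal length in pixels is half the picture's height over the tangent of half this angle, whatever the lens; pixels are square), "cx", "cy" (the principal point, pixels), "T" (4x4, takes a point from camera to world coordinates); the wrist camera has in their place "tool_from_camera" (4x4, takes a point from camera to tool coordinates, whose origin is the TCP and whose axes are the flange's). Camera axes: x right, y up, looking along -z (the intrinsics and any distortion apply to the point x, -y, -z); pixel columns grow to the right and rows downward; lengths in m; the calibration is good to about 2 mm. A picture is of the moment at which its call begins: read the wrist's pose just before it. calibration takes no time and is no camera call.
- ticket.sign_off(): hands the job in; it is judged then, once.
The state is a dict: "t": time; "q": joint angles; "qd": joint speeds; "tau": joint torques, N m; "tcp_pos": TCP position; "tool_rot": TCP orientation; "force": force on the tool from outside, world axes, zero at the start; "ft_torque": the same for the moment, N m; "finger_gap": opening from 0.0 (shut) to 1.0 (fully open); "gripper_force": force on a finger pad.
Only numpy, scipy, OpenCV 4.12 (cv2) and the standard library are available. Lean on these libraries where they do the work, as an engineer would, in place of code of your own. Each camera call takes 0.05 s, during which the arm holds its last target. There are 200 camera calls.

## Working session

There is one attempt and no reset: what is moved stays moved. The work goes in short steps, Python scripts to look and compute and a shell command to move; the robot and the scene stay as the last step left them, time stands still between calls to the robot, and variables do not carry over. Pictures are saved under pics/ and viewed, at most 10 in all, crops included, and the job is handed in when it is done.

```bash
mkdir -p pics; ls; python3 - <<'E'
from station import manip, viewer
import cv2, json
print(manip.sense()); print(manip.pinch_z)
for n in ("scene","side","wrist"):
    cv2.imwrite(f"pics/{n}0.png", viewer.snapshot(n)); print(n, viewer.calibration(n))
E
```

```text
pics
{'t': 0.0, 'q': array([-1.38555350e+00,  5.28464251e-01,  1.43391133e+00,  2.82613795e-05,
        1.18140173e+00, -1.78475528e-01]), 'qd': array([ 8.29563997e-04,  3.33269353e-03, -1.30577130e-04,  3.52453864e-04,
       -9.88946468e-05, -1.77032826e-03]), 'tau': array([ 2.45730587e-05, -4.42348301e+01, -1.78024596e+01, -2.23095635e-04,
        8.48617055e-03,  7.24711725e-06]), 'tcp_pos': array([ 0.22225929, -0.58337483,  0.23033193]), 'tool_rot': array([ 9.83509530e-01,  1.80853008e-01,  9.37085605e-06, -1.09236724e-03]), 'force': array([0.4354734 , 0.53721942, 0.72021445]), 'ft_torque': array([-0.00931902, -0.01614869, -0.00428063]), 'gripper_force': 0.0, 'finger_gap': 0.9995939947098121}
0.0187
scene {'fov_y': 45.26444018794228, 'cx': 320.3535334505936, 'cy': 245.46595340138856, 'T': array([[ 0.3016716 , -0.63518758,  0.71100702,  1.37486944],
       [ 0.95319841,  0.18515554, -0.23901929, -0.25483249],
       [ 0.02017519,  0.7498361 ,  0.66131595,  0.85178102],
       [ 0.        ,  0.        ,  0.        ,  1.        ]])}
side {'fov_y': 46.3236519456779, 'cx': 320.9744296321402, 'cy': 251.20291936707784, 'T': array([[-0.9819638 ,  0.13521871, -0.13214766,  0.40152204],
       [-0.18865872, -0.74678128,  0.63775043,  0.77432987],
       [-0.01244961,  0.65117864,  0.75882236,  1.01302421],
       [ 0.        ,  0.        ,  0.        ,  1.        ]])}
wrist {'fov_y': 64.54342364970222, 'cx': 322.70038260233736, 'cy': 246.31456108812452, 'tool_from_camera': array([[-2.31942677e-04,  9.61574513e-01,  2.74543989e-01,
         6.93412276e-02],
       [ 9.99999968e-01,  2.52081705e-04, -3.80728528e-05,
        -4.74770931e-04],
       [-1.05817402e-04,  2.74543971e-01, -9.61574540e-01,
        -1.42578438e-01],
       [ 0.00000000e+00,  0.00000000e+00,  0.00000000e+00,
         1.00000000e+00]])}
```

View pics/scene0.png

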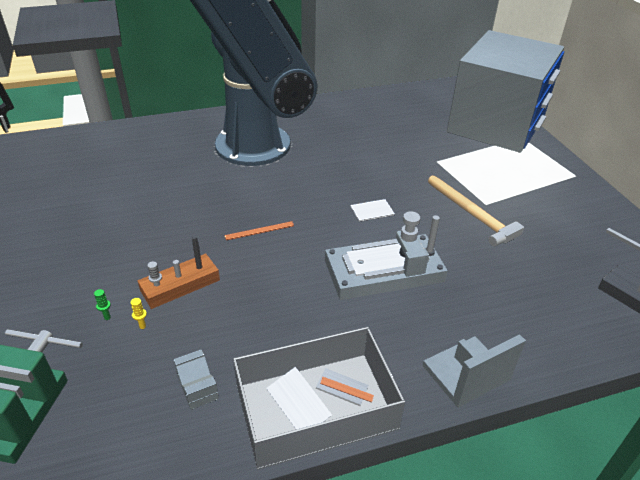

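View pics/side0.png

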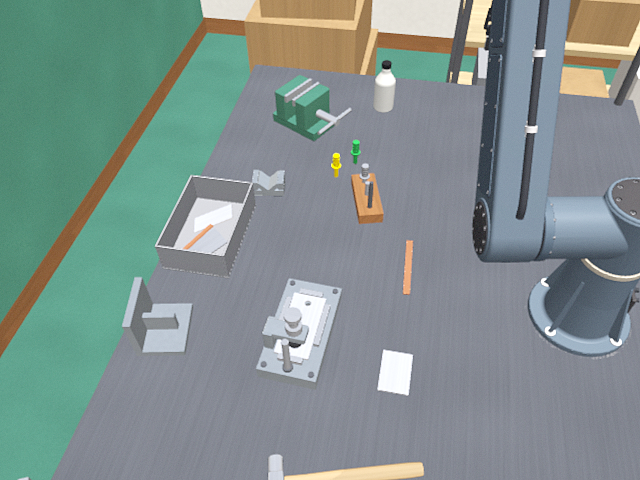

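The pin could be mistaken for the green one (scene 102,303), the yellow one (137,312), the dowel (177,267) or the punch (197,252). I pick the grey collared one at scene (153,270). Next I check it in an enlarged crop, together with the fixture.

```bash
python3 - <<'E'
import cv2, numpy as np
s=cv2.imread("pics/scene0.png"); d=cv2.imread("pics/side0.png")
def c(im,x,y): return cv2.resize(im[y:y+75,x:x+100],(400,300),interpolation=cv2.INTER_CUBIC)
a=np.vstack([np.hstack([c(s,125,235),c(d,325,155)]),np.hstack([cv2.resize(s[203:203+99,320:452],(400,300),interpolation=cv2.INTER_CUBIC),cv2.resize(d[277:277+108,235:235+144],(400,300),interpolation=cv2.INTER_CUBIC)])])
cv2.imwrite("pics/c1.png",a)
E
```

```text
(no output)
```

View pics/c1.png

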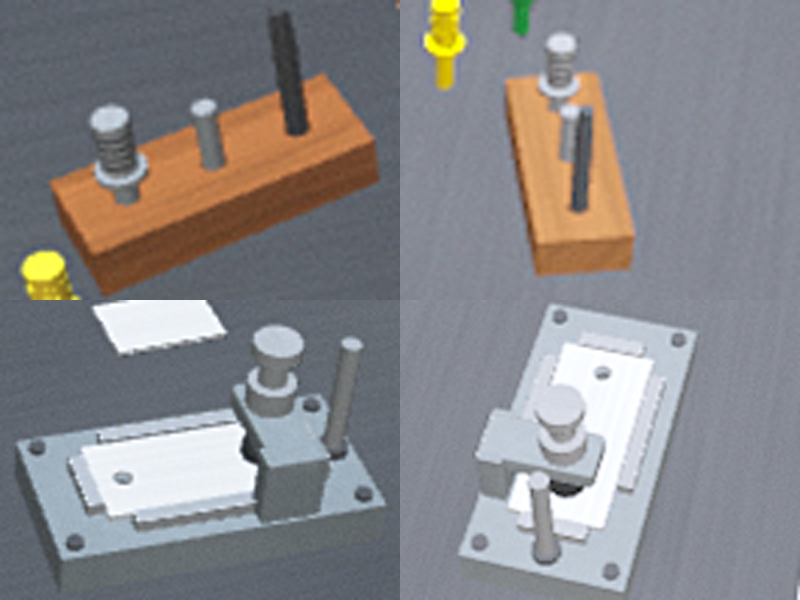

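The crop confirms the steel collared pin: grip top at scene (152.8,264.3) and side (365.5,166), with the dowel next and then the punch. It also gives plate hole scene (360.6,261.7) / side (307.7,302.9), cap scene (411.7,216.5) / side (292.6,314.4), post scene (435.5,217.9) / side (285.4,342.9).

```bash
cat > h.py <<'E'
import numpy as np, math
from station import manip, viewer
from scipy.spatial.transform import Rotation as R
def ray(n,u,v,st=None):
    c=viewer.calibration(n); f=240/math.tan(math.radians(c["fov_y"]/2))
    if n=="wrist":
        T=np.eye(4); T[:3,:3]=R.from_quat(st["tool_rot"]).as_matrix(); T[:3,3]=st["tcp_pos"]; T=T@c["tool_from_camera"]
    else: T=c["T"]
    d=T[:3,:3]@np.array([(u-c["cx"])/f,-(v-c["cy"])/f,-1]); return T[:3,3],d
def atz(n,u,v,z,st=None):
    o,d=ray(n,u,v,st); return o+d*(z-o[2])/d[2]
def tri(a,b):
    M=[];r=[]
    for o,d in (a,b):
        P=np.eye(3)-np.outer(d,d)/(d@d); M.append(P); r.append(P@o)
    return np.linalg.lstsq(np.vstack(M),np.hstack(r),rcond=None)[0]
def togo(p,yaw_y=None):
    """shift cm in tool axes to TCP target p; yaw error so that tool y is along yaw_y (mod pi)"""
    s=manip.sense(); m=R.from_quat(s["tool_rot"]); print("tool cm",np.round(m.inv().apply(np.array(p)-s["tcp_pos"])*100,2))
    M=m.as_matrix(); print("tcp",s["tcp_pos"].round(4),"toolx",M[:,0].round(3),"y",M[:,1].round(3),"z",M[:,2].round(4),"t",s["t"])
E
python3 - <<'E'
from h import *
for nm,a,b,z in (("pin",(152.8,264.3),(365.5,166),.083),("dowel",(125+204/4,235+105/4),(325+570/4,155+110/4),.067),("punch",(125+280/4,235+12/4),(325+586/4,155+110/4),.11),("hole",(360.6,261.7),(307.7,302.9),.041),("cap",(411.7,216.5),(292.6,314.4),.142),("post",(435.5,217.9),(285.4,342.9),.13)):
    print(nm,atz("scene",*a,z).round(4),atz("side",*b,z).round(4),tri(ray("scene",*a),ray("side",*b)).round(4))
E
```

```text
pin [ 0.5102 -0.3043  0.083 ] [ 0.5067 -0.3038  0.083 ] [ 0.5072 -0.3049  0.0812]
dowel [ 0.4961 -0.2606  0.067 ] [ 0.2521 -0.305   0.067 ] [ 0.2942 -0.3017 -0.0182]
punch [ 0.4873 -0.2166  0.11  ] [ 0.2496 -0.2576  0.11  ] [ 0.2899 -0.2483  0.0334]
hole [0.5749 0.1028 0.041 ] [0.5712 0.104  0.041 ] [0.5721 0.1033 0.039 ]
cap [0.5796 0.2023 0.142 ] [0.576  0.2044 0.142 ] [0.5767 0.2035 0.1399]
post [0.5837 0.2546 0.13  ] [0.5775 0.2598 0.13  ] [0.5786 0.2575 0.1256]
```

```bash
python3 -m creep '[{"slide":[0,0,0],"angular":[0,0,-0.117],"claw":1},{"slide":[0,0,0],"angular":[0,0,-0.117],"claw":1},{"slide":[0,0,0],"angular":[0,0,-0.117],"claw":1},{"slide":[0,0,0],"angular":[0,0,-0.117],"claw":1},{"slide":[0,0,0],"angular":[0,0,-0.117],"claw":1},{"slide":[0,0,0],"angular":[0,0,-0.117],"claw":1},{"slide":[0,0,0],"angular":[0,0,-0.117],"claw":1},{"slide":[0,0,0],"angular":[0,0,-0.117],"claw":1},{"slide":[0,0,0],"angular":[0,0,-0.117],"claw":1},{"slide":[0,0,0],"angular":[0,0,-0.117],"claw":1}]' 40
python3 -m creep '[{"slide":[0,0,0],"angular":[0,0,-0.117],"claw":1},{"slide":[0,0,0],"angular":[0,0,-0.117],"claw":1},{"slide":[0,0,0],"angular":[0,0,-0.117],"claw":1},{"slide":[0,0,0],"angular":[0,0,0],"claw":1}]'
python3 -c "
from h import *
togo([.5085,-.3041,.2])"
```

```text
t: 0.98
tcp_pos: [0.2224, -0.5837, 0.2309]
tool_rot: [0.718, 0.696, 0.0, -0.0]
force: [0.0, -0.6, -0.5]
finger_gap: 0.997
gripper_force: 0.0
t: 1.32
tcp_pos: [0.2224, -0.5838, 0.2309]
tool_rot: [0.587, 0.81, 0.0, -0.0]
force: [-0.0, 0.7, 0.0]
finger_gap: 1.002
gripper_force: 0.0
tool cm [17.69 35.89  3.11]
tcp [ 0.2224 -0.5838  0.2309] toolx [-0.311  0.951  0.001] y [0.951 0.311 0.   ] z [-2.e-04  9.e-04 -1.e+00] t 1.3167
```

```bash
python3 -m creep '[{"slide":[1.6,3.2,0.28],"angular":[0,0,0],"claw":1},{"slide":[1.6,3.2,0.28],"angular":[0,0,0],"claw":1},{"slide":[1.6,3.2,0.28],"angular":[0,0,0],"claw":1},{"slide":[1.6,3.2,0.28],"angular":[0,0,0],"claw":1},{"slide":[1.6,3.2,0.28],"angular":[0,0,0],"claw":1},{"slide":[1.6,3.2,0.28],"angular":[0,0,0],"claw":1},{"slide":[1.6,3.2,0.28],"angular":[0,0,0],"claw":1},{"slide":[1.6,3.2,0.28],"angular":[0,0,0],"claw":1},{"slide":[1.6,3.2,0.28],"angular":[0,0,0],"claw":1},{"slide":[1.6,3.2,0.28],"angular":[0,0,0],"claw":1}]'
python3 -m creep '[{"slide":[1,2.4,0.2],"angular":[0,0,0],"claw":1},{"slide":[0.7,1.5,0.1],"angular":[0,0,0],"claw":1},{"slide":[0,0,0],"angular":[0,0,0],"claw":1},{"slide":[0,0,0],"angular":[0,0,0],"claw":1}]'
python3 - <<'E'
from h import *
import cv2
togo([.5085,-.3041,.2]); cv2.imwrite("pics/w1.png",viewer.snapshot("wrist"))
E
```

```text
t: 2.15
tcp_pos: [0.4783, -0.3316, 0.2031]
tool_rot: [0.589, 0.808, 0.0, -0.0]
force: [-0.0, -0.9, 0.2]
finger_gap: 0.999
gripper_force: 0.0
t: 2.48
tcp_pos: [0.5095, -0.304, 0.2]
tool_rot: [0.588, 0.809, -0.0, -0.0]
force: [-0.2, -0.6, -0.5]
finger_gap: 0.999
gripper_force: 0.0
tool cm [ 0.02 -0.1   0.  ]
tcp [ 0.5095 -0.304   0.2   ] toolx [-0.309  0.951  0.   ] y [ 0.951  0.309 -0.001] z [-7.e-04  1.e-04 -1.e+00] t 2.4833
```

View pics/w1.png

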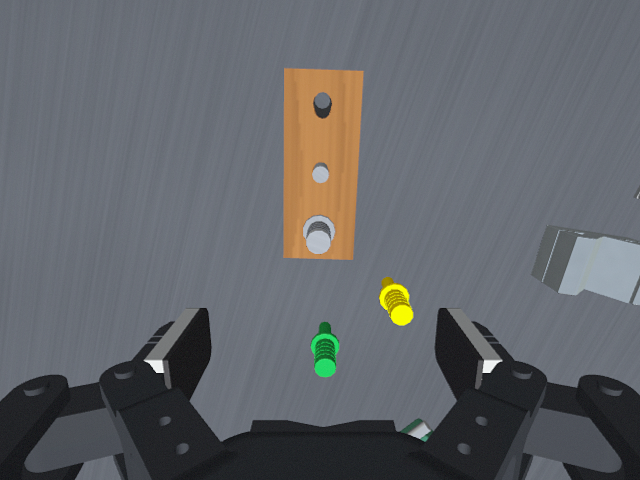

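The wrist view shows the grey pin's top at (319,242), its collar at (319,231), the dowel at (320,173) and the punch at (322,102). The green and yellow pins stand off the stand.

```bash
python3 - <<'E'
from h import *
s=manip.sense()
a=atz("wrist",319,242,.083,s);b=atz("wrist",319,231,.0475,s);d=atz("wrist",320.5,172,.067,s)
print(a,b,d,np.linalg.norm((a-d)[:2])); togo([a[0],a[1],.053])
E
```

```text
[ 0.50635627 -0.30659154  0.083     ] [ 0.50620994 -0.30727309  0.0475    ] [ 0.49273392 -0.26109721  0.067     ] 0.04749002730533119
tool cm [-0.09 -0.29 14.71]
tcp [ 0.509  -0.3048  0.2001] toolx [-0.308  0.951  0.   ] y [ 0.951  0.308 -0.001] z [-7.e-04 -1.e-04 -1.e+00] t 2.5333
```

```bash
python3 -m creep '[{"slide":[0,-0.1,2],"angular":[0,0,0],"claw":1},{"slide":[-0.05,-0.1,2.5],"angular":[0,0,0],"claw":1},{"slide":[0,0,2.5],"angular":[0,0,0],"claw":1},{"slide":[0,0,2],"angular":[0,0,0],"claw":1},{"slide":[0,0,0],"angular":[0,0,0],"claw":1},{"slide":[0,0,0],"angular":[0,0,0],"claw":1}]'
python3 - <<'E'
from h import *
import cv2
s=manip.sense(); print(s["tcp_pos"],s["tool_rot"]); im=viewer.snapshot("wrist"); cv2.imwrite("pics/w2.png",cv2.resize(im[180:480,120:520],(800,600)))
E
```

```text
t: 3.03
tcp_pos: [0.5061, -0.3066, 0.1096]
tool_rot: [0.589, 0.808, 0.0, -0.001]
force: [0.5, 0.6, -0.2]
finger_gap: 0.999
gripper_force: 0.0
[ 0.50612486 -0.30659934  0.10960056] [ 5.88912567e-01  8.08195742e-01  2.70698313e-05 -1.27652861e-03]
```

View pics/w2.png

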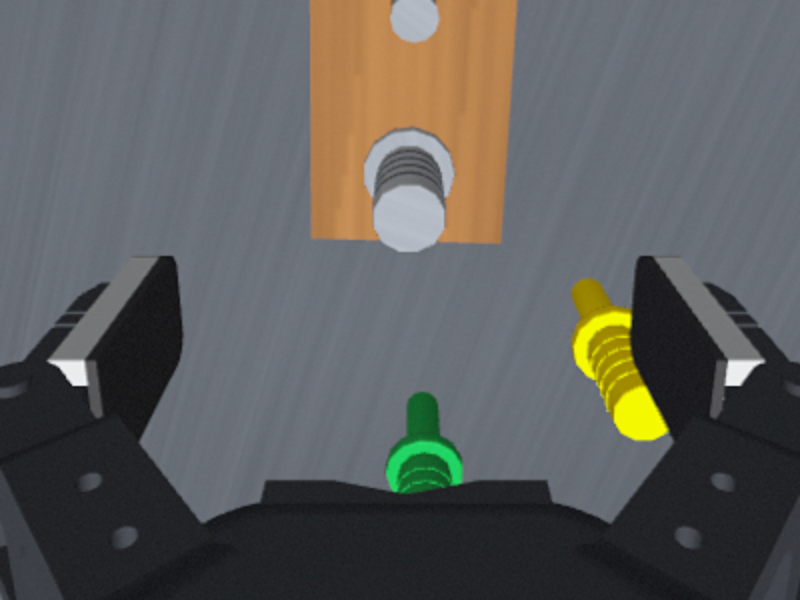

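The crop has the pin's top centre at full-image (324.5,288.5), midway between the fingers. The yellow pin's top is at (440,386), near the right finger's path, so I'll work out the clearance.

```bash
python3 - <<'E'
from h import *
s=manip.sense(); m=R.from_quat(s["tool_rot"])
for nm,u,v,z in (("pin",324.5,288.5,.083),("collar",324.5,266,.050),("yellow",440,386,.073),("yelcollar",424,350,.040),("green",332,420,.04)):
    p=atz("wrist",u,v,z,s); print(nm,p.round(4),(m.inv().apply(p-s["tcp_pos"])*1000).round(1))
p=tri(ray("scene",137,301),ray("side",336.5,156)); print("yel top tri",p.round(4),(m.inv().apply(p-s["tcp_pos"])*1000).round(1))
E
```

```text
pin [ 0.5075 -0.3067  0.083 ] [ 0.3  0.5 27.8]
collar [ 0.5076 -0.3065  0.05  ] [ 0.4  0.7 60.8]
yellow [ 0.5873 -0.346   0.073 ] [-61.6  64.4  37.8]
yelcollar [ 0.586  -0.3439  0.04  ] [-59.2  63.8  70.8]
green [ 0.5472 -0.4122  0.04  ] [-112.2    5.9   70.9]
yel top tri [ 0.5875 -0.3422  0.0713] [-58.1  65.7  39.6]
```

```bash
python3 -m creep '[{"slide":[0.03,0.05,2],"angular":[0,0,0],"claw":1},{"slide":[0,0,2],"angular":[0,0,0],"claw":1},{"slide":[0,0,1],"angular":[0,0,0],"claw":1},{"slide":[0,0,0.55],"angular":[0,0,0],"claw":1},{"slide":[0,0,0],"angular":[0,0,0],"claw":0},{"slide":[0,0,0],"angular":[0,0,0],"claw":-0.4},{"slide":[0,0,0],"angular":[0,0,0],"claw":-1},{"slide":[0,0,0],"angular":[0,0,0],"claw":-1},{"slide":[0,0,0],"angular":[0,0,0],"claw":-1},{"slide":[0,0,0],"angular":[0,0,0],"claw":-1}]' 40
python3 -m creep '[{"slide":[0,0,0],"angular":[0,0,0],"claw":-1},{"slide":[0,0,0],"angular":[0,0,0],"claw":-1},{"slide":[0,0,0],"angular":[0,0,0],"claw":-1},{"slide":[0,0,0],"angular":[0,0,0],"claw":-1}]'
```

```text
t: 3.92
tcp_pos: [0.5079, -0.3058, 0.0556]
tool_rot: [0.588, 0.809, -0.0, 0.0]
force: [-0.4, 0.5, 3.5]
finger_gap: 0.192
gripper_force: 38.8
t: 4.25
tcp_pos: [0.5079, -0.3059, 0.0555]
tool_rot: [0.588, 0.809, -0.0, 0.0]
force: [-1.3, 0.1, 5.7]
finger_gap: 0.196
gripper_force: 38.9
```

```bash
python3 -m creep '[{"slide":[0,0,-0.7],"angular":[0,0,0],"claw":-1},{"slide":[0,0,-1.5],"angular":[0,0,0],"claw":-1},{"slide":[0,0,-2],"angular":[0,0,0],"claw":-1},{"slide":[0,0,-2.5],"angular":[0,0,0],"claw":-1},{"slide":[0,0,-2.5],"angular":[0,0,0],"claw":-1},{"slide":[0,0,-2.5],"angular":[0,0,0],"claw":-1},{"slide":[0,0,-2],"angular":[0,0,0],"claw":-1},{"slide":[0,0,-0.9],"angular":[0,0,0],"claw":-1},{"slide":[0,0,0],"angular":[0,0,0],"claw":-1}]'
python3 - <<'E'
from h import *
# best estimate of hole / fixture axis from two fixed cameras
h=np.array([.573,.1034]);c=np.array([.5778,.2034]);p=np.array([.5806,.2572])
print(np.degrees(np.arctan2((p-h)[1],(p-h)[0])))
togo([.573,.1034,.2]); 
s=manip.sense(); print(s["finger_gap"],s["gripper_force"],s["q"].round(2),s["force"])
E
```

```text
t: 5.0
tcp_pos: [0.509, -0.3062, 0.2032]
tool_rot: [0.588, 0.809, -0.0, 0.003]
force: [0.2, 0.6, -0.7]
finger_gap: 0.193
gripper_force: 39.2
87.1710402244686
tool cm [36.98 18.74  0.22]
tcp [ 0.509  -0.3062  0.2032] toolx [-0.309  0.951 -0.004] y [0.951 0.309 0.003] z [ 0.004  -0.0031 -1.    ] t 5.0
0.19334921754224 39.229132533073425 [-0.73  0.52  1.55  0.    1.07 -1.04] [ 0.22816288  0.58633765 -0.7078576 ]
```

```bash
python3 -m creep '[{"slide":[0,0,0],"angular":[0,0,0.0726],"claw":-1},{"slide":[0,0,0],"angular":[0,0,0.0726],"claw":-1},{"slide":[0,0,0],"angular":[0,0,0.0726],"claw":-1},{"slide":[0,0,0],"angular":[0,0,0.0726],"claw":-1},{"slide":[0,0,0],"angular":[0,0,0.0726],"claw":-1},{"slide":[0,0,0],"angular":[0,0,0],"claw":-1}]'
python3 - <<'E'
from h import *
togo([.571,.0634,.15])
E
```

```text
t: 5.5
tcp_pos: [0.507, -0.3046, 0.1988]
tool_rot: [0.725, 0.689, -0.0, -0.002]
force: [-0.7, 0.3, -1.2]
finger_gap: 0.194
gripper_force: 39.3
tool cm [37.07  4.56  4.96]
tcp [ 0.507  -0.3046  0.1988] toolx [0.05  0.999 0.003] y [ 0.999 -0.05  -0.003] z [-0.0026  0.0027 -1.    ] t 5.5
```

```bash
python3 -m creep '[{"slide":[1.5,0.2,0],"angular":[0,0,0],"claw":-1},{"slide":[2.5,0.3,0],"angular":[0,0,0],"claw":-1},{"slide":[3,0.4,0],"angular":[0,0,0],"claw":-1},{"slide":[3,0.4,0],"angular":[0,0,0],"claw":-1},{"slide":[3,0.4,0],"angular":[0,0,0],"claw":-1},{"slide":[3,0.4,0],"angular":[0,0,0],"claw":-1},{"slide":[3,0.4,0],"angular":[0,0,0],"claw":-1},{"slide":[3,0.4,0],"angular":[0,0,0],"claw":-1},{"slide":[3,0.4,0.5],"angular":[0,0,0],"claw":-1},{"slide":[3,0.4,0.8],"angular":[0,0,0],"claw":-1}]'
python3 -m creep '[{"slide":[3,0.3,1],"angular":[0,0,0],"claw":-1},{"slide":[3,0.3,1],"angular":[0,0,0],"claw":-1},{"slide":[2,0.2,1],"angular":[0,0,0],"claw":-1},{"slide":[1,0.1,0.6],"angular":[0,0,0],"claw":-1},{"slide":[0,0,0],"angular":[0,0,0],"claw":-1},{"slide":[0,0,0],"angular":[0,0,0],"claw":-1},{"slide":[0,0,0],"angular":[0,0,0],"claw":-1}]'
python3 - <<'E'
from h import *
import cv2
togo([.573,.1034,.15]); im=viewer.snapshot("wrist"); cv2.imwrite("pics/w3.png",im)
E
```

```text
t: 6.33
tcp_pos: [0.5584, -0.0251, 0.1877]
tool_rot: [0.724, 0.69, 0.0, 0.0]
force: [0.8, -0.6, -0.9]
finger_gap: 0.194
gripper_force: 39.3
t: 6.92
tcp_pos: [0.572, 0.0609, 0.152]
tool_rot: [0.724, 0.69, -0.0, 0.0]
force: [0.6, 0.6, -0.4]
finger_gap: 0.196
gripper_force: 39.2
tool cm [ 4.25 -0.11  0.2 ]
tcp [0.572  0.0609 0.152 ] toolx [ 0.049  0.999 -0.001] y [ 0.999 -0.049  0.   ] z [ 2.e-04 -5.e-04 -1.e+00] t 6.9167
```

View pics/w3.png

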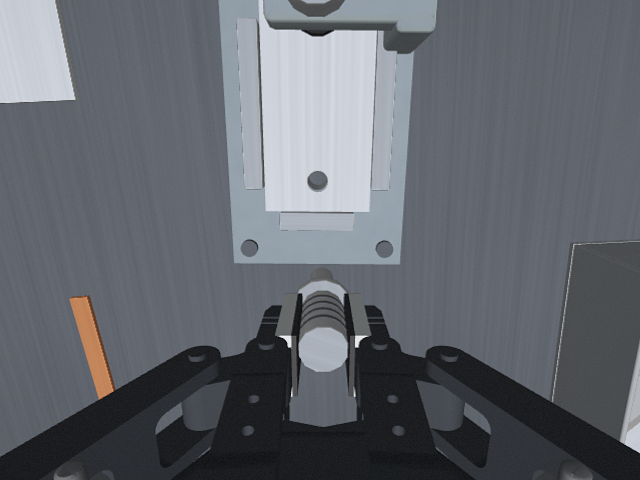

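The hole is at about (317.5,181), with the pin held upright: grip top at (323,349), collar at about (323,290). I'll refine the hole centre with a contour and compute the shift.

```bash
python3 - <<'E'
from h import *
import cv2
im=cv2.imread("pics/w3.png",0); s=manip.sense(); m=R.from_quat(s["tool_rot"])
r=im[160:202,295:340]; _,b=cv2.threshold(r,170,255,cv2.THRESH_BINARY_INV)
n,l,st,ce=cv2.connectedComponentsWithStats(b)
i=[k for k in range(1,n) if 100<st[k,4]<800]; print(st[i],ce[i]+[295,160])
u,v=ce[i[0]]+[295,160]
p=atz("wrist",u,v,.041,s); print("hole",p,"tool mm",(m.inv().apply(p-s["tcp_pos"])*1000).round(2))
for nm,u,v,z in (("top",323,349,-.0275),("collar",323,291,.0055)):
    q=atz("wrist",u,v,s["tcp_pos"][2]-z,s); print(nm,(m.inv().apply(q-s["tcp_pos"])*1000).round(2))
E
```

```text
[[ 12  11  21  21 348]] [[317.06609195 180.94827586]]
hole [0.57020618 0.10315026 0.041     ] tool mm [ 42.46  -4.19 111.25]
top [  0.66  -0.41 -27.5 ]
collar [ 8.19 -0.38  5.5 ]
```

```bash
python3 -m creep '[{"slide":[0.9,-0.15,1],"angular":[0,0,0],"claw":-1},{"slide":[0.8,-0.15,1.5],"angular":[0,0,0],"claw":-1},{"slide":[0,0,1.5],"angular":[0,0,0],"claw":-1},{"slide":[0,0,1],"angular":[0,0,0],"claw":-1},{"slide":[0,0,0.5],"angular":[0,0,0],"claw":-1},{"slide":[0,0,0],"angular":[0,0,0],"claw":-1},{"slide":[0,0,0],"angular":[0,0,0],"claw":-1},{"slide":[0,0,0],"angular":[0,0,0],"claw":-1}]'
python3 - <<'E'
from h import *
import cv2
togo([.5716,.1034,.097]); im=viewer.snapshot("wrist"); cv2.imwrite("pics/w4f.png",im); cv2.imwrite("pics/w4.png",cv2.resize(im[150:350,190:450],(780,600),interpolation=cv2.INTER_CUBIC))
E
```

```text
t: 7.63
tcp_pos: [0.5704, 0.0787, 0.0974]
tool_rot: [0.724, 0.689, 0.0, 0.001]
force: [0.5, 0.7, -0.6]
finger_gap: 0.2
gripper_force: 39.2
tool cm [ 2.48 -0.    0.04]
tcp [0.5704 0.0787 0.0974] toolx [ 0.049  0.999 -0.   ] y [ 0.999 -0.049  0.001] z [ 1.4e-03 -1.0e-04 -1.0e+00] t 7.6333
```

View pics/w4.png

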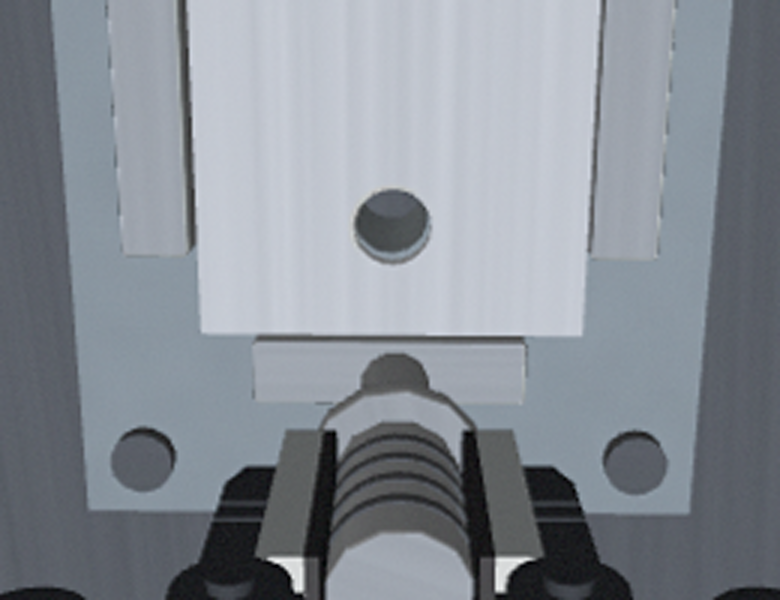

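In the crop the hole centre (393,226) is full (321.0,225.3). The tip's lower +x edge (395,353) is full (321.7,267.7). They lie at nearly the same depth, so a direct comparison works.

```bash
python3 - <<'E'
from h import *
import cv2
s=manip.sense(); m=R.from_quat(s["tool_rot"])
im=cv2.imread("pics/w4f.png",0)
r=im[206:245,300:342]; _,b=cv2.threshold(r,165,255,cv2.THRESH_BINARY_INV)
n,l,st,ce=cv2.connectedComponentsWithStats(b); print(st[1:],ce[1:]+[300,206])
f=lambda u,v,z:(m.inv().apply(atz("wrist",u,v,z,s)-s["tcp_pos"])*1000).round(2)
print("hole",f(321,225.3,.041),"w",f(308.3,225.3,.041),f(333.5,225.3,.041))
print("tip edge",f(321.7,267.7,s["tcp_pos"][2]-.0455),"sides",f(310.7,275,s["tcp_pos"][2]-.0455),f(332.7,275,s["tcp_pos"][2]-.0455))
E
```

```text
[[  8   7  26  25 519]] [[320.33526012 225.05009634]]
hole [24.81 -1.39 56.54] w [24.82 -8.21 56.53] [24.81  5.31 56.55]
tip edge [ 4.61 -1.01 45.5 ] sides [ 0.56 -6.8  45.49] [ 0.55  4.77 45.51]
```

```bash
python3 -m creep '[{"slide":[0.8,-0.02,0],"angular":[0,0,0],"claw":-1},{"slide":[1.0,-0.02,0],"angular":[0,0,0],"claw":-1},{"slide":[0.78,0,0],"angular":[0,0,0],"claw":-1},{"slide":[0,0,0.4],"angular":[0,0,0],"claw":-1},{"slide":[0,0,0.3],"angular":[0,0,0],"claw":-1},{"slide":[0,0,0],"angular":[0,0,0],"claw":-1},{"slide":[0,0,0],"angular":[0,0,0],"claw":-1},{"slide":[0,0,0],"angular":[0,0,0],"claw":-1}]'
python3 - <<'E'
from h import *
import cv2
togo([.5716,.1034,.097]); im=viewer.snapshot("wrist"); a=cv2.resize(im[210:310,255:385],(780,600),interpolation=cv2.INTER_CUBIC)
cv2.imwrite("pics/w5.png",a)
im=viewer.snapshot("side"); cv2.imwrite("pics/s5.png",cv2.resize(im[240:340,245:375],(780,600),interpolation=cv2.INTER_CUBIC))
E
```

```text
t: 8.35
tcp_pos: [0.5705, 0.1045, 0.0896]
tool_rot: [0.724, 0.689, -0.0, -0.0]
force: [0.3, -0.3, -1.5]
finger_gap: 0.195
gripper_force: 39.2
tool cm [-0.11  0.11 -0.74]
tcp [0.5705 0.1045 0.0896] toolx [ 0.049  0.999 -0.   ] y [ 0.999 -0.049 -0.   ] z [-4.e-04 -1.e-04 -1.e+00] t 8.35
```

View pics/w5.png

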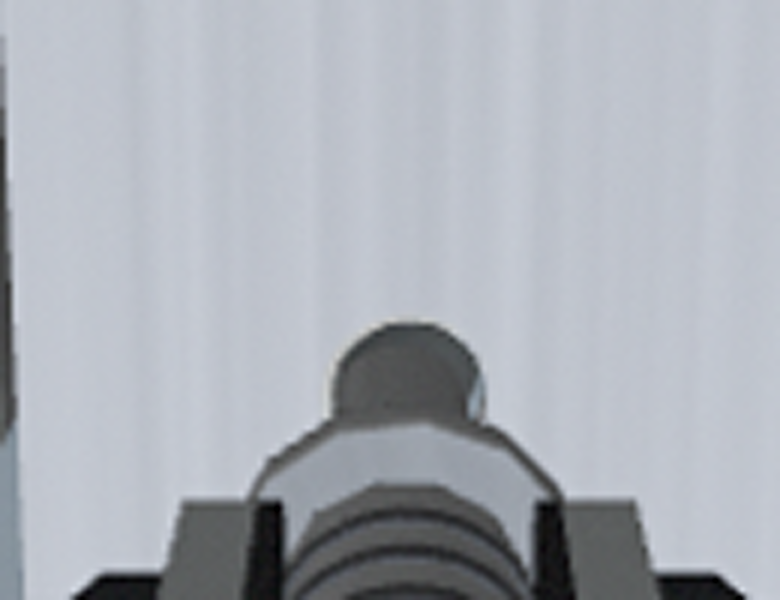

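The hole's rim spans x 333–485 in the crop and the shank about 333–470. The pin is over the hole but about 0.6 mm too far left, so I shift +0.05 cm in tool y and lower slowly, watching the force.

```bash
python3 -m creep '[{"slide":[0,0.05,0],"angular":[0,0,0],"claw":-1},{"slide":[0,0,0.2],"angular":[0,0,0],"claw":-1},{"slide":[0,0,0.2],"angular":[0,0,0],"claw":-1},{"slide":[0,0,0.1],"angular":[0,0,0],"claw":-1},{"slide":[0,0,0],"angular":[0,0,0],"claw":-1},{"slide":[0,0,0],"angular":[0,0,0],"claw":-1}]'; python3 -c "
from h import *
s=manip.sense();print(s['tcp_pos'],s['force'],s['ft_torque'])"
```

```text
t: 8.95
tcp_pos: [0.571, 0.1047, 0.0846]
tool_rot: [0.724, 0.69, -0.0, -0.0]
force: [0.2, 0.2, -0.3]
finger_gap: 0.193
gripper_force: 39.2
[0.57099725 0.10469878 0.08464313] [ 0.18335939  0.21695503 -0.32240072] [ 0.00508736 -0.08983496 -0.02106728]
```

```bash
python3 -m creep '[{"slide":[0,0,0.15],"angular":[0,0,0],"claw":-1},{"slide":[0,0,0.15],"angular":[0,0,0],"claw":-1},{"slide":[0,0,0.15],"angular":[0,0,0],"claw":-1},{"slide":[0,0,0],"angular":[0,0,0],"claw":-1},{"slide":[0,0,0],"angular":[0,0,0],"claw":-1}]'
```

```text
t: 9.37
tcp_pos: [0.571, 0.1046, 0.0801]
tool_rot: [0.724, 0.69, -0.0, -0.0]
force: [-0.3, -0.7, -1.4]
finger_gap: 0.197
gripper_force: 39.2
```

```bash
python3 -m creep '[{"slide":[0,0,0.15],"angular":[0,0,0],"claw":-1},{"slide":[0,0,0.15],"angular":[0,0,0],"claw":-1},{"slide":[0,0,0.15],"angular":[0,0,0],"claw":-1},{"slide":[0,0,0],"angular":[0,0,0],"claw":-1},{"slide":[0,0,0],"angular":[0,0,0],"claw":-1}]'
```

```text
t: 9.78
tcp_pos: [0.571, 0.1047, 0.0756]
tool_rot: [0.724, 0.69, -0.0, -0.0]
force: [-0.4, -1.3, -1.6]
finger_gap: 0.194
gripper_force: 39.2
```

```bash
python3 -m creep '[{"slide":[0,0,0.3],"angular":[0,0,0],"claw":-1},{"slide":[0,0,0.3],"angular":[0,0,0],"claw":-1},{"slide":[0,0,0.4],"angular":[0,0,0],"claw":-1},{"slide":[0,0,0.4],"angular":[0,0,0],"claw":-1},{"slide":[0,0,0.3],"angular":[0,0,0],"claw":-1},{"slide":[0,0,0.3],"angular":[0,0,0],"claw":-1},{"slide":[0,0,0],"angular":[0,0,0],"claw":-1},{"slide":[0,0,0],"angular":[0,0,0],"claw":-1}]'
```

```text
t: 10.45
tcp_pos: [0.5708, 0.1046, 0.0553]
tool_rot: [0.724, 0.69, -0.0, -0.0]
force: [-0.1, -1.8, -1.9]
finger_gap: 0.196
gripper_force: 39.1
```

```bash
python3 -m creep '[{"slide":[0,0,0.15],"angular":[0,0,0],"claw":-1},{"slide":[0,0,0.15],"angular":[0,0,0],"claw":-1},{"slide":[0,0,0.1],"angular":[0,0,0],"claw":-1},{"slide":[0,0,0.1],"angular":[0,0,0],"claw":-1},{"slide":[0,0,0],"angular":[0,0,0],"claw":-1},{"slide":[0,0,0],"angular":[0,0,0],"claw":-1}]'
```

```text
t: 10.95
tcp_pos: [0.571, 0.1046, 0.0517]
tool_rot: [0.724, 0.69, -0.0, 0.0]
force: [-1.9, -2.9, 5.5]
finger_gap: 0.193
gripper_force: 40.1
```

```bash
python3 -m creep '[{"slide":[0,0,0],"angular":[0,0,0],"claw":-0.3},{"slide":[0,0,0],"angular":[0,0,0],"claw":0},{"slide":[0,0,0],"angular":[0,0,0],"claw":0.2},{"slide":[0,0,0],"angular":[0,0,0],"claw":0.2},{"slide":[0,0,0],"angular":[0,0,0],"claw":0.2},{"slide":[0,0,-1],"angular":[0,0,0],"claw":0.2},{"slide":[0,0,-2],"angular":[0,0,0],"claw":0.2},{"slide":[0,0,-3],"angular":[0,0,0],"claw":0.2},{"slide":[0,0,-3],"angular":[0,0,0],"claw":0.2},{"slide":[0,0,-3],"angular":[0,0,0],"claw":0.2}]'
python3 -m creep '[{"slide":[0,0,-2],"angular":[0,0,0],"claw":-1},{"slide":[0,0,-1],"angular":[0,0,0],"claw":-1},{"slide":[0,0,0],"angular":[0,0,0],"claw":-1},{"slide":[0,0,0],"angular":[0,0,0],"claw":-1}]'
python3 - <<'E'
from h import *
import cv2
togo([.576,.2035,.16]); im=viewer.snapshot("wrist"); cv2.imwrite("pics/w6.png",im); s=viewer.snapshot("side"); c=viewer.snapshot("scene")
cv2.imwrite("pics/w6.png",np.hstack([cv2.resize(im,(400,300)),cv2.resize(s[277:385,235:379],(400,300))]))
E
```

```text
t: 11.78
tcp_pos: [0.5708, 0.1048, 0.1725]
tool_rot: [0.724, 0.69, -0.0, -0.0]
force: [0.9, -0.3, -0.1]
finger_gap: 0.598
gripper_force: 0.0
t: 12.12
tcp_pos: [0.5708, 0.1048, 0.2009]
tool_rot: [0.724, 0.69, 0.0, 0.0]
force: [-0.8, -0.4, -0.8]
finger_gap: 0.035
gripper_force: 0.0
tool cm [9.89 0.04 4.09]
tcp [0.5708 0.1048 0.2009] toolx [0.049 0.999 0.   ] y [ 0.999 -0.049  0.   ] z [ 2.e-04  1.e-04 -1.e+00] t 12.1167
```

View pics/w6.png

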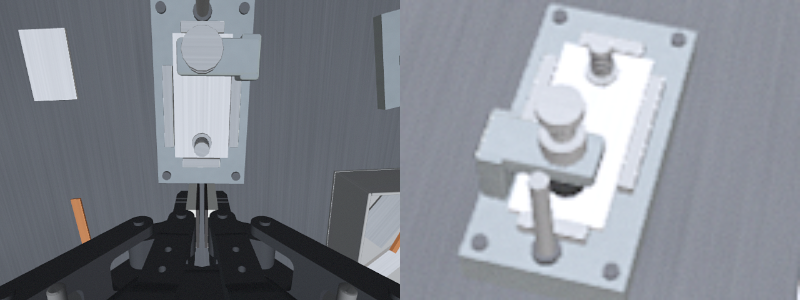

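The pin is seated upright with its collar on the plate, and the cap is ahead at tool x +9.9 cm. Next I move above the cap with the fingers shut.

```bash
python3 -m creep '[{"slide":[1.5,0,0],"angular":[0,0,0],"claw":-1},{"slide":[2.5,0,0.5],"angular":[0,0,0],"claw":-1},{"slide":[2.5,0,1],"angular":[0,0,0],"claw":-1},{"slide":[2,0,1],"angular":[0,0,0],"claw":-1},{"slide":[1.4,0.03,1],"angular":[0,0,0],"claw":-1},{"slide":[0,0,1],"angular":[0,0,0],"claw":-1},{"slide":[0,0,0.9],"angular":[0,0,0],"claw":-1},{"slide":[0,0,0],"angular":[0,0,0],"claw":-1},{"slide":[0,0,0],"angular":[0,0,0],"claw":-1},{"slide":[0,0,0],"angular":[0,0,0],"claw":-1}]'
```

```text
t: 13.1
tcp_pos: [0.5766, 0.2025, 0.1469]
tool_rot: [0.725, 0.689, -0.0, 0.0]
force: [-0.3, -0.1, 0.3]
finger_gap: 0.002
gripper_force: 0.0
```

```bash
python3 -m creep '[{"slide":[0.1,0,0.3],"angular":[0,0,0],"claw":-1},{"slide":[0,0,0.3],"angular":[0,0,0],"claw":-1},{"slide":[0,0,0.2],"angular":[0,0,0],"claw":-1},{"slide":[0,0,0.2],"angular":[0,0,0],"claw":-1},{"slide":[0,0,0.2],"angular":[0,0,0],"claw":-1},{"slide":[0,0,0],"angular":[0,0,0],"claw":-1},{"slide":[0,0,0],"angular":[0,0,0],"claw":-1}]'
```

```text
t: 13.68
tcp_pos: [0.5771, 0.2042, 0.1361]
tool_rot: [0.724, 0.69, 0.001, 0.001]
force: [-0.1, -2.8, 7.6]
finger_gap: -0.0
gripper_force: 3.6
```

```bash
python3 -m creep '[{"slide":[0,0,0.2],"angular":[0,0,0],"claw":-1},{"slide":[0,0,0.2],"angular":[0,0,0],"claw":-1},{"slide":[0,0,0.2],"angular":[0,0,0],"claw":-1},{"slide":[0,0,0],"angular":[0,0,0],"claw":-1},{"slide":[0,0,0],"angular":[0,0,0],"claw":-1},{"slide":[0,0,0],"angular":[0,0,0],"claw":-1}]'
python3 - <<'E'
from h import *
import cv2
print(manip.sense()["force"],manip.sense()["tcp_pos"])
s=viewer.snapshot("side"); c=viewer.snapshot("scene")
cv2.imwrite("pics/f.png",np.hstack([cv2.resize(c[190:290,340:470],(400,308),interpolation=cv2.INTER_CUBIC),cv2.resize(s[270:370,240:370],(400,308),interpolation=cv2.INTER_CUBIC)]))
E
```

```text
t: 14.18
tcp_pos: [0.5771, 0.2042, 0.131]
tool_rot: [0.724, 0.69, 0.001, 0.001]
force: [-2.3, -2.4, 12.2]
finger_gap: 0.003
gripper_force: 5.7
[-2.27108889 -2.37318799 12.1971161 ] [0.5771456  0.20420697 0.13103216]
```

View pics/f.png

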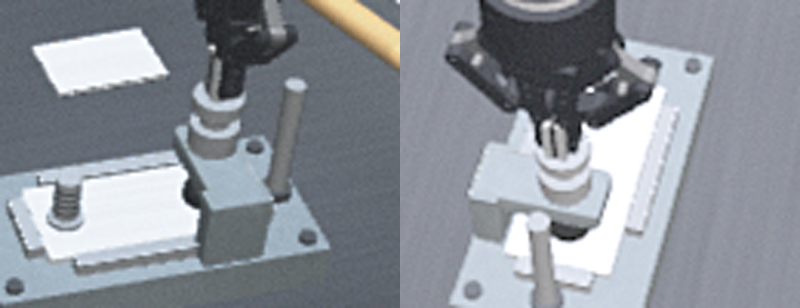

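The fingers press on the cap, the pin is still home, and the plunger is near post level: 12.2 N and TCP z 0.131 both indicate about 11–12 mm travel. I hold, then hand in.

```bash
python3 -m creep '[{"slide":[0,0,0.03],"angular":[0,0,0],"claw":-1},{"slide":[0,0,0],"angular":[0,0,0],"claw":-1},{"slide":[0,0,0],"angular":[0,0,0],"claw":-1},{"slide":[0,0,0],"angular":[0,0,0],"claw":-1},{"slide":[0,0,0],"angular":[0,0,0],"claw":-1},{"slide":[0,0,0],"angular":[0,0,0],"claw":-1},{"slide":[0,0,0],"angular":[0,0,0],"claw":-1},{"slide":[0,0,0],"angular":[0,0,0],"claw":-1},{"slide":[0,0,0],"angular":[0,0,0],"claw":-1},{"slide":[0,0,0],"angular":[0,0,0],"claw":-1}]'
python3 -c "
from station import ticket
print(ticket.sign_off())"
```

```text
t: 15.12
tcp_pos: [0.5772, 0.2042, 0.1308]
tool_rot: [0.724, 0.69, 0.001, 0.001]
force: [-2.1, -2.5, 11.3]
finger_gap: -0.001
gripper_force: 5.8
the job is handed in; nothing more can be done
None
```

The lock pin is home through the plate and released, and I handed the job in at 15.1 s with the plunger held about level with the post (roughly 11–12 mm travel, 11 N); the sign-off returned no verdict.

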